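Balance a top-heavy beam on its mark with the sprung trim crank

ROBOT

A 7-joint arm with a two-finger parallel gripper is mounted at the origin on the work surface. World frame = base frame: x ahead of the robot, y to its left, z up, the work surface at z = 0. Lengths are in m, angles in rad, forces in N, time in s.
With the tool pointing down it reaches from about 0.4 to 0.85 m from the base axis. Payload 4.5 kg.
Tool frame: the origin (TCP) lies midway between the tips of the shut fingers; the grasp point (between the pads) lies 19 mm behind it; z points along the fingers, y is the line along which they close (so a half turn about z gives the same grasp; the last joint's range is limited). The gripper opens to 88 mm and grips with 3 to 60 N. Pads are 18 mm wide; open, the fingers measure 123 mm over their backs; the gripper's body (75 mm by 187 mm) begins 45 mm behind the grasp point.
Start: joints at [1.23, 0.689, -0.195, 1.565, 0.157, 0.902, -0.215], TCP at [0.229, -0.582, 0.239] pointing down, gripper open.
Joint ranges: [-3.01, 3.01], [-0.46, 2.08], [-1.47, 1.51], [0.13, 2.56], [-1, 4.14], [0.04, 2.09], [-2.66, 2.66]. Speed limits (rad/s): [2.57, 2.57, 3.14, 3.14, 3.14, 3.14, 3.14].

INTERFACE

Orientations are given as a unit quaternion [x, y, z, w].
In Python, from plant import sensors, eyes, finish_job gives the robot as it stands.
- The arm moves only by the tool send_rows, never from a script. Its argument "rows" is text: rows parted by semicolons, each of 4 numbers parted by spaces: the shift along the tool's x, y, z normalised to -1 to 1, where 1 is 30 cm, then the turn about the tool's z normalised to -1 to 1, where 1 is 2 pi rad. A call has 1 to 10 rows; each row is the pose to reach, as a shift and turn from the pose commanded when the call began, along the tool's axes at that moment, turning the shorter way round; what a row does not reach only later rows make up. A row lasts 1/12 s, in which the tool goes at most 41.7 mm and 7.16 degrees, less where a joint would pass 70% of its speed; a pose out of reach is approached as far as the arm can. A call with a number of a shift or a turn outside -1 to 1 is refused whole. A call with a gripper value outside its range is refused whole. "jaw" is the closure, from -1 (fully open) to 1 (shut), set as the call begins (left out, the last holds). The fingers move at their own pace and stop on an object; "force" is the grip in N (left out, the last holds). Time passes only in rows, so rows that repeat a pose let the fingers close. It gives the time, the measured TCP pose, the force, the opening and the grip force at its end, in the units of the state.
- sensors.get_state(): the state, without advancing time (a new reading comes with each control period).
- eyes.snapshot(name): name is "scene" or "top" or "wrist"; returns (picture, depth): 420x560x3 uint8, red, green, blue; 420x560 float32, m along the optical axis (not along the pixel's ray), 0 where there is no reading.
- eyes.calibration(name): a dict with "fov_y" (degrees; the focal length in pixels is half the picture's height over the tangent of half this angle, whatever the lens; pixels are square), "cx", "cy" (the principal point, pixels), "world_from_camera" (4x4, takes a point from camera to world coordinates). Camera axes: x right, y down, z forward; pixel columns grow to the right and rows downward; lengths in m; the calibration is good to about 2 mm. The wrist camera is an equidistant fisheye: a pixel r from the principal point sees the ray r / f radians off the axis. A picture is of the moment at which its call begins: read the wrist's pose just before it. calibration takes no time and is no camera call; for the wrist camera it gives the pose at the moment of the call.
- finish_job(): hands the job in; it is judged then, once.
The state is a dict: "clock": time; "q": joint angles; "qd": joint speeds; "joint_torque": joint torques, N m; "tool_pos": TCP position; "eef_rot": TCP orientation; "contact_force": force on the tool from outside, world axes, zero at the start; "moment": the same for the moment, N m; "opening": opening from 0.0 (shut) to 1.0 (fully open); "finger_force": force on a finger pad.
Only numpy, scipy, OpenCV 4.12 (cv2) and the standard library are available. Lean on these libraries where they do the work, as an engineer would, in place of code of your own. Each camera call takes 0.05 s, during which the arm holds its last target. There are 200 camera calls.

TASK

Using only the red handgrip of the trim crank, lift the balancing beam off its stop, bring its yellow pointer into the red mark and keep it there for 5 seconds; then lay the beam gently back on the stop it came from and let go of the crank with everything at rest. The loaded beam is top-heavy and wants to tip away all the time, so keep correcting: never let it swing fast or go over against the far stop. Do not touch the beam, its load or the pointer, shift the mark, or disturb the loose things on the bench.

Things in the scene. Friction and masses are not known exactly. Their poses are not given: they have to be found in the camera images.
- pivot (a point): Point on the shaft axis of the fixed blue balancing stand, 150 mm above the table. The stand's x axis is the shaft axis and points away from the robot (yaw within 0.35 rad), y left, z up. Blue pillars carry the shaft at x -30 and +88 mm; the front one also carries a white scale board (160 mm wide, 315 to 375 mm above the table, x +96 mm). All stand x, y, z below are from this point.
- stand: The stand as a whole, fixed: blue base plate 170 x 460 mm, 20 mm thick, with rubber stops under the beam's ends. Origin on the table under the pivot point, same axes.
- shaft (a joint): Angle of shaft and beam, rad; 0 = beam level, pointer upright; positive about the stand's x axis (+y end rises, pointer leans to -y). Rubber stops at -0.25 and +0.25; it starts at rest on the stop at -0.25 (the far stop is +0.25). Bearing damping 0.08 N m s/rad, dry friction below 0.01 N m.
- beam: The beam with all it carries, not to be touched: aluminium bar 50 x 520 x 18 mm, steel weights (68 mm diameter, 60 high) near its ends, steel flange (120 mm) with brass spindle in the middle, yellow pointer in front. Origin at the pivot point. Nominal inertia about the axis 0.21 kg m2. Top-heavy: gravity tips it from level with 1.48 N m per rad of lean (nominal). Both vary by -10 to +15 percent.
- sleeve: Brass sleeve fixed on the beam, 100 mm from the axis on the +y side, 32 mm diameter, 60 high, origin under its centre. Nominal 0.4 kg, varies by 40 percent: with the beam's own variation this leaves an unknown constant torque of up to 0.25 N m either way (about 0 nominally).
- crank (a joint): Angle of the trim crank relative to the shaft, rad, same sense. A torsion spring of 1.0 N m/rad joins them, relaxed at 0: torque on the beam = 1.0 x this angle. Range -1.0 to 1.0, nearly undamped. Crank angle in the room = shaft + crank. As the spring is weaker than the tipping torque, with the crank held still the beam runs away from balance, e-fold in about 0.65 to 0.9 s.
- crank_arm: The trim crank, 100 g: a flat steel arm of 150 mm standing up from the shaft at stand x -55 mm, with the red handgrip at its end. Origin at the pivot point, z along the arm, x along the shaft.
- grip (a point): Where to take the crank: red round handgrip, 22 mm diameter, 85 mm long, parallel to stand x. Point on its centre line at stand x -98 mm, 39 mm from the arm; with a = crank angle in the room it moves on stand y = -150 sin(a), z = 150 cos(a) mm. The round grip can turn between the pads, so the hand may stay pointing down. Axes turn with the crank.
- pointer_tip (a point): Tip of the yellow pointer, 172 mm from the shaft axis, stand x +112 mm; z axis along the pointer.
- mark (a joint): Setting of the red mark: its angle about the shaft axis, rad, same zero and sense as shaft, from -0.1 to 0.1, different each time. The pointer is in the mark when shaft is within 0.1 of it.
- mark_mid (a point): Middle of the red mark, a plate 36 mm wide and 22 mm high before the scale board, 187 mm from the shaft axis, stand x +101 mm; its half width is the allowed 0.1 rad. z axis from shaft to mark.
- bin: Loose red bin, 100 x 140 x 60 mm, origin under its centre. A bystander.
- driver: Loose screwdriver, yellow handle, lying on the bench. A bystander.
- bush: Loose brass bush, 50 mm diameter, 40 mm high, origin under its centre. A bystander.
- oil: Loose blue bottle, 50 mm diameter, 120 mm high, origin under its centre. A bystander.

How it is judged:
On the way:
1. the crank's grip is held and the pointer stays within 0.1 rad of the middle of the red mark for 4.5 s (angle between the z axis of pointer_tip and the z axis of mark_mid, either way round below 0.1 rad and contact force between the fingers and crank_arm above 0.5 N), for 4.5 s.
At the end, for the whole second after the job is handed in: The beam rests on its starting stop (shaft within 0.015 rad of -0.25), still to 0.1 rad/s, and the released crank stands with its spring relaxed (within 0.15 rad) (value of joint shaft below -0.235 rad and velocity of joint shaft between -0.1 and 0.1 rad/s and value of joint crank between -0.15 and 0.15 rad); the robot touches nothing.
It fails at once if the robot touches the beam, its load or the pointer (contact force between any of the arm, the fingers and beam above 1 N).
It fails at once if the beam swings fast (over 0.5 rad/s) (velocity of joint shaft above 0.5 rad/s or velocity of joint shaft below -0.5 rad/s).
It fails at once if the beam goes over against the far stop (value of joint shaft above 0.24 rad).
It fails at once if the mark is shifted (distance of mark_mid from where it was at the start of the episode above 0.01 m).
It fails at once if a loose thing on the bench is disturbed (distance of any of bin, driver, bush, oil from where it was at the start of the episode above 0.03 m).
It also fails if it takes over 67 s, if anything falls off the work surface, if the arm or the gripper's body presses on something with over 40 N, if the wrist force passes 120 N, or if a joint passes its speed limit or range.

## Working session

There is one attempt and no reset: what is moved stays moved. The work goes in short steps, Python scripts to look and compute and a tool call to move; the robot and the scene stay as the last step left them, time stands still between calls to the robot, and variables do not carry over. Pictures are saved under pics/ and viewed, at most 10 in all, crops included, and the job is handed in when it is done.

Besides the shell and the picture viewer there is one more tool, called after "Request:" as name(argument=value, ...), one argument or row to a line, values as JSON. send_rows: Moves the arm, as the interface text tells. Scaled input: -1 to 1 covers 30 cm each way for a shift and 2 pi rad each way for a turn. Its arguments: {"type":"object","properties":{"rows":{"type":"string"},"jaw":{"type":"number"},"force":{"type":"number"}},"required":["rows"]}

```bash
ls; mkdir -p pics; python3 - <<'E'
from plant import sensors, eyes
import cv2, numpy as np
s=sensors.get_state(); print(s)
a=[]
for n in ("scene","top"):
    p,d=eyes.snapshot(n); c=eyes.calibration(n); print(n,c)
    np.savez("pics/%s0.npz"%n,p=p,d=d,**{k:np.array(v) for k,v in c.items()})
    cv2.imwrite("pics/%s0.png"%n,p[:,:,::-1])
E
```

```text
pics
{'clock': 0.0, 'q': array([ 1.22978046,  0.68994711, -0.19453447,  1.56635572,  0.15733128,
        0.90249614, -0.21512342]), 'qd': array([ 0.00029798, -0.0003269 ,  0.00190669,  0.00039807, -0.00073526,
        0.00034194, -0.00128288]), 'joint_torque': array([ 3.01371711e-04, -5.27562082e+01, -1.26690287e+00, -1.53426611e+01,
       -5.26867993e-02,  6.51384107e-03,  1.58420467e-04]), 'tool_pos': array([ 0.2285373 , -0.58103595,  0.23793046]), 'eef_rot': array([ 9.82480972e-01,  1.86360730e-01, -2.40244516e-04, -8.72470463e-04]), 'contact_force': array([0.00639662, 0.25506682, 0.93842218]), 'moment': array([-0.03194264, -0.04885758, -0.08155358]), 'finger_force': 0.0, 'opening': 0.9987889068409527}
scene {'fov_y': 43.25723510800547, 'cx': 281.6352354867053, 'cy': 207.94795886673765, 'world_from_camera': array([[ 0.83849783,  0.41799675, -0.34957131,  1.16097505],
       [ 0.54488226, -0.6490382 ,  0.53089805, -0.97830054],
       [-0.00497147, -0.63563207, -0.77197614,  1.6526021 ],
       [ 0.        ,  0.        ,  0.        ,  1.        ]])}
top {'fov_y': 53.53402303156027, 'cx': 277.8443288626755, 'cy': 209.805738090354, 'world_from_camera': array([[ 0.02965041, -0.98922187,  0.14339086,  0.38038387],
       [-0.99914286, -0.03347713, -0.02434824,  0.00267128],
       [ 0.02888612, -0.14254602, -0.98936658,  1.32480056],
       [ 0.        ,  0.        ,  0.        ,  1.        ]])}
```

View pics/scene0.png

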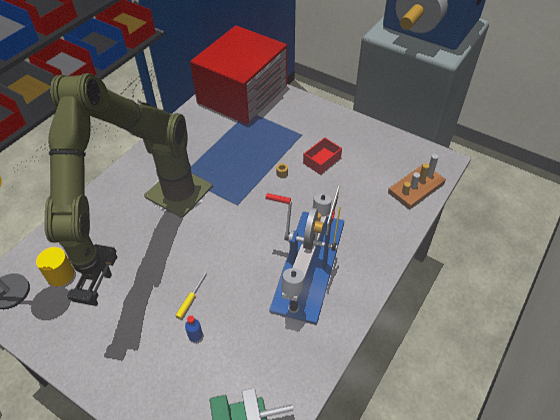

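View pics/top0.png

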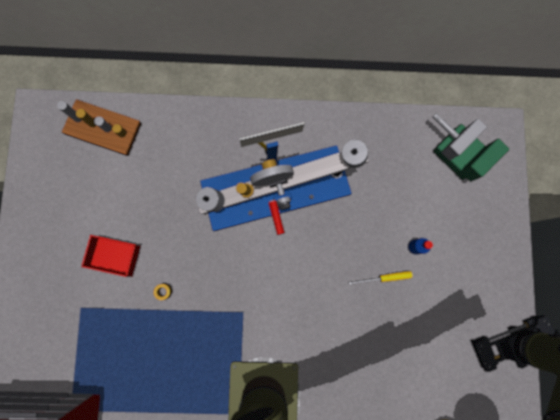

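The scene view shows the red grip at about (277,198), with the beam, pointer and board at about (320,225). The top view shows the grip running from (275,203) to (281,233) and the stand tilted by roughly 0.2 rad. Next I'll measure these points.

```bash
cat > h.py <<'E'
import numpy as np, cv2
class V:
    def __init__(s,n,p,d,c):
        s.p,s.d=p,d; s.T=np.array(c["world_from_camera"]); s.f=p.shape[0]/2/np.tan(np.radians(float(c["fov_y"]))/2)
        s.cx,s.cy=float(c["cx"]),float(c["cy"])
        s.hsv=cv2.cvtColor(p,cv2.COLOR_RGB2HSV).astype(int)
    def ray(s,uv):
        uv=np.atleast_2d(uv).astype(float)
        r=np.c_[(uv[:,0]-s.cx)/s.f,(uv[:,1]-s.cy)/s.f,np.ones(len(uv))]
        return s.T[:3,3], r@s.T[:3,:3].T
    def plane(s,uv,z):
        o,r=s.ray(uv); return o+r*((z-o[2])/r[:,2])[:,None]
    def cloud(s,m):
        v,u=np.nonzero(m&(s.d>0)); o,r=s.ray(np.c_[u,v]); return o+r*s.d[v,u][:,None]
    def px(s,P):
        c=(np.atleast_2d(P)-s.T[:3,3])@s.T[:3,:3]; return np.c_[c[:,0]/c[:,2]*s.f+s.cx,c[:,1]/c[:,2]*s.f+s.cy]
    def mask(s,hue,smin=120,vmin=60,box=None):
        h=s.hsv; a,b=hue
        m=((h[...,0]>=a)&(h[...,0]<=b)) if a<=b else ((h[...,0]>=a)|(h[...,0]<=b))
        m&=(h[...,1]>smin)&(h[...,2]>vmin)
        if box: k=np.zeros_like(m); k[box[1]:box[3],box[0]:box[2]]=1; m&=k
        return m
def load(n):
    z=np.load("pics/%s.npz"%n); return V(n,z["p"],z["d"],{k:z[k] for k in("fov_y","cx","cy","world_from_camera")})
def tri(o1,r1,o2,r2):
    A=np.c_[r1,-r2]; t=np.linalg.lstsq(A,o2-o1,rcond=None)[0]
    a,b=o1+t[0]*r1,o2+t[1]*r2; return (a+b)/2,np.linalg.norm(a-b)
E
python3 - <<'E'
from h import *
sc,tp=load("scene0"),load("top0")
def ends(m):
    v,u=np.nonzero(m); P=np.c_[u,v].astype(float); c=P.mean(0); w=np.linalg.svd(P-c,full_matrices=False)[2][0]; t=(P-c)@w
    return c,c+w*np.percentile(t,1),c+w*np.percentile(t,99),len(P)
ms=sc.mask((172,8),box=(255,185,300,215)); mt=tp.mask((172,8),box=(260,190,300,245))
es,et=ends(ms),ends(mt); print(es,et)
for i in range(3):
  for j in range(3):
    if (i==0)==(j==0):
        o1,r1=sc.ray(es[i]);o2,r2=tp.ray(et[j]); print(i,j,tri(o1,r1[0],o2,r2[0]))
for v,m in((sc,ms),(tp,mt)):
    c=v.cloud(m); print("cloud",np.median(c,0),c.min(0),c.max(0))
mb=tp.mask((100,130),box=(190,130,360,240))
v,u=np.nonzero(mb); P=tp.plane(np.c_[u,v],0.02)[:,:2].astype(np.float32)
r=cv2.minAreaRect(P); print(r,np.median(tp.cloud(mb)[:,2])); print(cv2.boxPoints(r))
for n,v,b in(("s",sc,(260,160,370,330)),("t",tp,(190,110,380,245))):
    cv2.imwrite("pics/crop_%s.png"%n,cv2.resize(v.p[b[1]:b[3],b[0]:b[2],::-1],None,fx=3.5 if n=="s" else 4,fy=3.5 if n=="s" else 4,interpolation=cv2.INTER_CUBIC))
E
```

```text
(array([277.6618705 , 197.91366906]), array([266.00423527, 195.36066075]), array([289.53797991, 200.51452297]), 139) (array([276.28793774, 217.03501946]), array([272.54723517, 201.37198959]), array([280.17301784, 233.30258535]), 257)
0 0 (array([ 0.51181903, -0.01847354,  0.29846925]), np.float64(0.0024729269194451306))
1 1 (array([ 0.51742554, -0.03193289,  0.33973181]), np.float64(0.06945559624215926))
1 2 (array([ 0.47175606, -0.02934248,  0.29713832]), np.float64(0.0024913943039467047))
2 1 (array([ 0.55136935, -0.00748345,  0.29905876]), np.float64(0.0038671978449974294))
2 2 (array([ 0.50638159, -0.00773083,  0.26659374]), np.float64(0.08061197782370669))
cloud [ 0.51521136 -0.02030409  0.30206384] [ 0.47409195 -0.03879092  0.28762927] [0.55498728 0.00488083 0.31345451]
cloud [ 0.51001281 -0.01905301  0.30453464] [ 0.46841914 -0.03681034  0.02224922] [5.75412693e-01 1.49491122e-05 3.11693587e-01]
((0.672076940536499, -0.012019962072372437), (0.22718924283981323, 0.4555905759334564), 16.965078353881836) 0.020775899734750247
[[ 0.49695754  0.17271666]
 [ 0.6298938  -0.26304787]
 [ 0.84719634 -0.19675659]
 [ 0.7142601   0.23900795]]
```

View pics/crop_s.png

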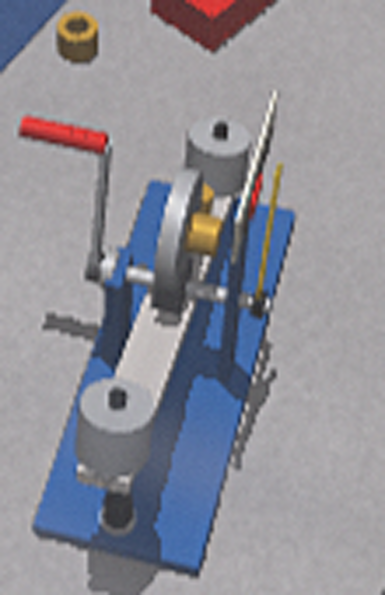

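The crop shows the red mark as a sliver near scene px (333,213), the pointer from about (334,245) to (340,207), and the board edge between them. Next: stand yaw, pivot, mark angle, and whether depth can give the beam angle.

```bash
python3 - <<'E'
from h import *
sc,tp=load("scene0"),load("top0")
# yaw from base plate outline (low points only)
for v,n in((tp,"t"),(sc,"s")):
    al=np.ones(v.d.shape,bool); vv,uu=np.nonzero(al&(v.d>0)); C=v.cloud(al)
    hs=v.hsv[vv,uu]; b=(hs[:,0]>100)&(hs[:,0]<130)&(hs[:,1]>100)&(np.abs(C[:,2]-.02)<.006)&(np.abs(C[:,0]-.63)<.25)&(np.abs(C[:,1])<.35)
    r=cv2.minAreaRect(C[b,:2].astype(np.float32)); print(n,r,b.sum())
yaw=0.285
for yaw in(.27,.285,.30):
    ex,ey=np.array([np.cos(yaw),np.sin(yaw)]),np.array([-np.sin(yaw),np.cos(yaw)])
    g=np.array([.5118,-.0185]); piv=g-(-.1015*ex+.037*ey); print(yaw,piv)
    for v,n in((tp,"t"),(sc,"s")):
        C=v.cloud(np.ones(v.d.shape,bool)); L=np.c_[(C[:,:2]-piv)@ex,(C[:,:2]-piv)@ey,C[:,2]]
        for lo,hi in((-.27,-.17),(.17,.27)):
            k=(abs(L[:,0])<.05)&(L[:,1]>lo)&(L[:,1]<hi)&(L[:,2]>.1)
            print(n,lo,k.sum(),L[k].mean(0).round(4),L[k].min(0).round(3),L[k].max(0).round(3))
    # mark & pointer
    m=sc.mask((170,8),smin=100,box=(325,195,345,235)); v_,u_=np.nonzero(m)
    P=sc.plane(np.c_[u_,v_],.335); print("mark",m.sum(),u_.mean(),v_.mean(),(u_.min(),u_.max(),v_.min(),v_.max()),((P[:,:2]-piv)@np.c_[ex,ey]).mean(0))
    m=sc.mask((20,33),smin=100,box=(328,195,348,250)); v_,u_=np.nonzero(m); i=np.argsort(v_)[:3]
    P=sc.plane(np.c_[u_,v_][i],.15+.17*np.cos(.25)); print("tip",np.c_[u_,v_][i].tolist(),((P[:,:2]-piv)@np.c_[ex,ey]).mean(0),"expect .112,.0425")
E
```

```text
t ((0.6440073251724243, -0.02031773328781128), (0.16933059692382812, 0.45620471239089966), 16.987340927124023) 3661
s ((0.6472221612930298, -0.020733416080474854), (0.16940182447433472, 0.45926231145858765), 16.974634170532227) 1770
0.27 [ 0.61949181 -0.02708628]
t -0.27 705 [ 0.0198 -0.2048  0.2301] [-0.007 -0.258  0.161] [ 0.05  -0.17   0.267]
t 0.17 519 [0.0125 0.2041 0.1396] [-0.019  0.17   0.101] [0.049 0.242 0.158]
s -0.27 493 [ 0.0254 -0.2292  0.235 ] [-0.005 -0.259  0.175] [ 0.05  -0.174  0.267]
s 0.17 296 [0.02   0.1971 0.1362] [-0.017  0.171  0.101] [0.049 0.249 0.161]
mark 24 332.5833333333333 215.0 (np.int64(331), np.int64(334), np.int64(209), np.int64(221)) [ 0.09853743 -0.00810316]
tip [[339, 207], [340, 207], [339, 208]] [0.10919255 0.04584609] expect .112,.0425
0.285 [ 0.61960848 -0.02547   ]
t -0.27 742 [ 0.0174 -0.2062  0.2298] [-0.011 -0.259  0.161] [ 0.05  -0.17   0.267]
t 0.17 506 [0.0146 0.2029 0.14  ] [-0.016  0.17   0.101] [0.05  0.24  0.158]
s -0.27 535 [ 0.0235 -0.2314  0.2342] [-0.009 -0.261  0.175] [ 0.05  -0.176  0.267]
s 0.17 281 [0.0212 0.1954 0.1368] [-0.014  0.171  0.101] [0.05  0.247 0.161]
mark 24 332.5833333333333 215.0 (np.int64(331), np.int64(334), np.int64(209), np.int64(221)) [ 0.09783841 -0.01109853]
tip [[339, 207], [340, 207], [339, 208]] [0.10930154 0.04268483] expect .112,.0425
0.3 [ 0.6197009  -0.02385215]
t -0.27 774 [ 0.0147 -0.2074  0.2293] [-0.015 -0.261  0.161] [ 0.049 -0.17   0.267]
t 0.17 487 [0.0165 0.2017 0.1404] [-0.014  0.17   0.101] [0.05  0.239 0.158]
s -0.27 566 [ 0.021  -0.233   0.2343] [-0.013 -0.262  0.175] [ 0.05  -0.178  0.267]
s 0.17 263 [0.0223 0.1942 0.1374] [-0.012  0.17   0.101] [0.05  0.245 0.161]
mark 24 332.5833333333333 215.0 (np.int64(331), np.int64(334), np.int64(209), np.int64(221)) [ 0.09709453 -0.01408308]
tip [[339, 207], [340, 207], [339, 208]] [0.10936309 0.03952228] expect .112,.0425
```

```bash
cat >> h.py <<'E'
YAW=0.2963; EX=np.array([np.cos(YAW),np.sin(YAW)]); EY=np.array([-np.sin(YAW),np.cos(YAW)])
PIV=np.array([.6193,-.0265])
def stand(C): return np.c_[(C[:,:2]-PIV)@EX,(C[:,:2]-PIV)@EY,C[:,2]-.15]
def theta(v,h=None,th=-.25,tol=.006,full=False):
    L=stand(v.cloud(np.ones(v.d.shape,bool))); L=L[(abs(L[:,0]-.005)<.045)&(abs(L[:,1])<.28)&(L[:,2]>-.1)]
    B=None
    for s in range(12):
        c,n=np.cos(th),np.sin(th); y=L[:,1]*c+L[:,2]*n; z=-L[:,1]*n+L[:,2]*c
        if h is None:
            k0=(abs(abs(y)-.21)<.06)&(z>.02); hh=np.histogram(z[k0],bins=np.arange(.02,.12,.002)); print(dict(zip(hh[1].round(3),hh[0]))); return
        t=tol if s>4 else .02
        k=(abs(z-h)<t)&(abs(abs(y)-.21)<.055); p=y[k]>0
        if p.sum()<20 or (~p).sum()<20: return np.nan,(p.sum(),(~p).sum())
        dz=np.polyfit(y[k],z[k],1); th+=np.arctan(dz[0]); h=h if not full else h
    return th,(int(p.sum()),int((~p).sum()),round(float(np.polyval(dz,0)),4))
E
python3 - <<'E'
from h import *
for n in("scene0","top0"):
    v=load(n); theta(v)
    for h in(.066,.069,.072,.075,.1): print(n,h,theta(v,h))
E
```

```text
{np.float64(0.02): np.int64(18), np.float64(0.022): np.int64(12), np.float64(0.024): np.int64(18), np.float64(0.026): np.int64(14), np.float64(0.028): np.int64(16), np.float64(0.03): np.int64(16), np.float64(0.032): np.int64(14), np.float64(0.034): np.int64(23), np.float64(0.036): np.int64(15), np.float64(0.038): np.int64(18), np.float64(0.04): np.int64(46), np.float64(0.042): np.int64(88), np.float64(0.044): np.int64(83), np.float64(0.046): np.int64(94), np.float64(0.048): np.int64(46), np.float64(0.05): np.int64(14), np.float64(0.052): np.int64(6), np.float64(0.054): np.int64(10), np.float64(0.056): np.int64(8), np.float64(0.058): np.int64(6), np.float64(0.06): np.int64(4), np.float64(0.062): np.int64(1), np.float64(0.064): np.int64(0), np.float64(0.066): np.int64(0), np.float64(0.068): np.int64(0), np.float64(0.07): np.int64(0), np.float64(0.072): np.int64(0), np.float64(0.074): np.int64(0), np.float64(0.076): np.int64(0), np.float64(0.078): np.int64(0), np.float64(0.08): np.int64(0), np.float64(0.082): np.int64(0), np.float64(0.084): np.int64(0), np.float64(0.086): np.int64(0), n
[... 1807 characters left out ...]
p.float64(0.088): np.int64(0), np.float64(0.09): np.int64(0), np.float64(0.092): np.int64(0), np.float64(0.094): np.int64(0), np.float64(0.096): np.int64(0), np.float64(0.098): np.int64(0), np.float64(0.1): np.int64(0), np.float64(0.102): np.int64(0), np.float64(0.104): np.int64(0), np.float64(0.106): np.int64(0), np.float64(0.108): np.int64(0), np.float64(0.11): np.int64(0), np.float64(0.112): np.int64(0), np.float64(0.114): np.int64(0), np.float64(0.116): np.int64(0)}
top0 0.066 (nan, (np.int64(0), np.int64(22)))
top0 0.069 (nan, (np.int64(0), np.int64(0)))
top0 0.072 (nan, (np.int64(0), np.int64(0)))
top0 0.075 (nan, (np.int64(19), np.int64(22)))
top0 0.1 (nan, (np.int64(0), np.int64(0)))
```

```bash
cat >> h.py <<'E'
from scipy.spatial.transform import Rotation as R
def gripw(a,x=-.100): # world TCP for room crank angle a
    p=PIV+x*EX+EY*(-.15*np.sin(a)); return np.array([p[0],p[1],.15+.15*np.cos(a)-.019])
def totool(s,target): return R.from_quat(s["eef_rot"]).inv().apply(np.array(target)-s["tool_pos"])/.3
def toolyaw(s): x=R.from_quat(s["eef_rot"]).apply([1,0,0]); return np.arctan2(x[1],x[0])
E
python3 - <<'E'
from h import *
from plant import sensors
s=sensors.get_state()
for n in("scene0","top0"):
    for t0 in(-.25,-.1): print(n,theta(load(n),.044,t0))
print(gripw(-.25),toolyaw(s))
u=gripw(-.25)+[0,0,.13]; print(totool(s,u),totool(s,[.23,-.58,.43]))
E
```

```text
scene0 (np.float64(-0.2487560494607674), (143, 228, 0.0448))
scene0 (nan, (np.int64(8), np.int64(161)))
top0 (np.float64(-0.2518152511356149), (373, 456, 0.0444))
top0 (np.float64(-0.2518152511356149), (373, 456, 0.0444))
[ 0.51282198 -0.02020491  0.27633686] 0.3748863045006521
[ 1.56623865 -1.393794   -0.55902722] [ 0.0057045  -0.00273364 -0.64001765]
```

Request:
send_rows(
  rows="0.05 -0.05 -0.3 0.0125;0.1 -0.1 -0.5 0.0125;0.8 -0.7 -0.56 0.0125;0.8 -0.7 -0.56 0.0125;0.8 -0.7 -0.56 0.0125;0.8 -0.7 -0.56 0.0125;0.8 -0.7 -0.56 0.0125;0.8 -0.7 -0.56 0.0125;0.8 -0.7 -0.56 0.0125;0.8 -0.7 -0.56 0.0125",
  jaw=-1,
  force=20,
)

```text
clock: 0.93
tool_pos: [0.3782, -0.293, 0.4082]
eef_rot: [0.988, 0.151, 0.002, -0.0]
contact_force: [-0.5, -0.1, 0.9]
opening: 1.002
finger_force: 0.0
```

```bash
python3 - <<'E'
from h import *
from plant import sensors
s=sensors.get_state(); print(s["clock"],s["tool_pos"],toolyaw(s),totool(s,gripw(-.25)+[0,0,.13]))
E
```

```text
0.9333 [ 0.37821701 -0.29296152  0.40818951] 0.3036863113495456 [ 0.70001147 -0.73340695  0.00877882]
```

Request:
send_rows(
  rows="0.7 -0.733 0.0 0.001;0.7 -0.733 0.0 0.001;0.7 -0.733 0.0 0.001;0.7 -0.733 0.0 0.001;0.7 -0.733 0.0 0.001;0.7 -0.733 0.0 0.001;0.7 -0.733 0.0 0.001;0.7 -0.733 0.0 0.001;0.7 -0.733 0.0 0.001;0.7 -0.733 0.0 0.001",
)

```text
clock: 1.77
tool_pos: [0.5116, -0.0268, 0.4062]
eef_rot: [0.989, 0.145, -0.001, 0.0]
contact_force: [-0.3, 0.2, -0.1]
opening: 1.003
finger_force: 0.0
```

```bash
python3 - <<'E'
from h import *
from plant import sensors,eyes
s=sensors.get_state(); print(s["clock"],s["tool_pos"],s["qd"].round(3),toolyaw(s),totool(s,gripw(-.25)+[0,0,.13]))
for n in("wrist","scene","top"):
    c=eyes.calibration(n); p,d=eyes.snapshot(n)
    np.savez("pics/%s1.npz"%n,p=p,d=d,**{k:np.array(v) for k,v in c.items()}); cv2.imwrite("pics/%s1.png"%n,p[:,:,::-1])
    if n!="wrist": print(n,theta(V(n,p,d,c),.044))
    else: print(c)
E
```

```text
1.7667 [ 0.51156255 -0.02684269  0.40617401] [ 0.037 -0.014  0.036  0.013  0.003  0.001  0.002] 0.29120075778898463 [ 0.01037288 -0.01998897 -0.00056654]
{'fov_y': 65.70646984690485, 'cx': 280.3747751435625, 'cy': 209.45502048849775, 'world_from_camera': array([[ 2.87621333e-01, -9.12838744e-01, -2.89826495e-01,
         5.87033595e-01],
       [-9.57744024e-01, -2.73948019e-01, -8.76291425e-02,
        -3.98464869e-03],
       [ 5.93882323e-04,  3.02783604e-01, -9.53059146e-01,
         5.52774861e-01],
       [ 0.00000000e+00,  0.00000000e+00,  0.00000000e+00,
         1.00000000e+00]])}
scene (np.float64(-0.24901024881904268), (129, 238, 0.0449))
top (np.float64(-0.2508558857275133), (380, 457, 0.0446))
```

View pics/wrist1.png

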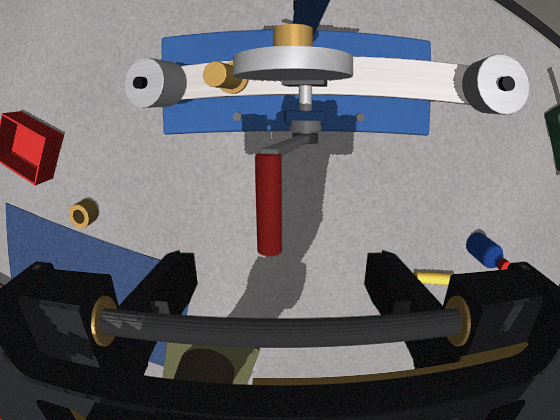

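The wrist view shows the red grip from (266,155) to (269,252), lying between the open fingers; both weights are visible. I'll refine the grip position from the wrist rays.

```bash
python3 - <<'E'
from h import *
w=load("wrist1"); tp=load("top1"); 
m=w.mask((172,8),smin=100,vmin=30,box=(245,145,295,260))
n,lab,st,ce=cv2.connectedComponentsWithStats(m.astype(np.uint8)); i=1+np.argmax(st[1:,4]); v,u=np.nonzero(lab==i); print(st[i],ce[i])
x,y=u-w.cx,v-w.cy; r=np.hypot(x,y); th=r/w.f
D=np.c_[x/r*np.sin(th),y/r*np.sin(th),np.cos(th)]@w.T[:3,:3].T; o=w.T[:3,3]
P=o+D*((.295-o[2])/D[:,2])[:,None]; L=stand(P); print("on z=.295: min/mean/max",np.percentile(L,1,0),L.mean(0),np.percentile(L,99,0))
L2=L[abs(L[:,0]+.1)<.02]; print("y near x=-.1",L2[:,1].mean(),np.ptp(L2[:,1]))
dd=w.d[v,u]; k=dd>0; Q=o+D[k]*(dd[k]/np.cos(th[k]))[:,None]; print("depth z: top",np.percentile(Q[:,2],[10,50,90,98]),stand(Q).mean(0))
# dir of axis
A=np.polyfit(L[:,0],L[:,1],1); print("slope",A)
# triangulate grip centre with top view
mt=tp.mask((172,8),box=(260,190,300,245)); print(mt.sum())
vt,ut=np.nonzero(mt)
Lt=stand(tp.plane(np.c_[ut,vt],.295)); print("top on z=.295",np.percentile(Lt,1,0),Lt.mean(0),np.percentile(Lt,99,0))
E
```

```text
[ 255  153   27  103 2587] [268.65442598 203.0931581 ]
on z=.295: min/mean/max [-0.14705743  0.03055755  0.145     ] [-0.10128601  0.04087498  0.145     ] [-0.06049044  0.05136107  0.145     ]
y near x=-.1 0.04085436982958597 0.02099571463814943
depth z: top [0.30012443 0.30454667 0.3062546  0.306955  ] [-0.09863122  0.04052941  0.15387631]
slope [-0.00107463  0.04076614]
0Traceback (most recent call last):
  File "<stdin>", line 15, in <module>
    return _quantile_unchecked(
        a, q, axis, out, overwrite_input, method, keepdims, weights)
    return _ureduce(a,
                    func=_quantile_ureduce_func,
    ...<5 lines>...
                    overwrite_input=overwrite_input,
                    method=method)
    r = func(a, **kwargs)
    result = _quantile(arr,
                       quantiles=q,
    ...<2 lines>...
                       out=out,
                       weights=wgt)
    slices_having_nans = np.isnan(arr[-1, ...])
                                  ~~~^^^^^^^^^
IndexError: index -1 is out of bounds for axis 0 with size 0
```

```bash
python3 - <<'E'
from h import *
from plant import sensors
s=sensors.get_state(); print(s["clock"],s["tool_pos"],toolyaw(s),s["contact_force"],totool(s,gripw(-.27)),(toolyaw(s)-YAW)/2/np.pi)
E
```

```text
1.9167 [ 0.51121716 -0.02903009  0.40653769] 0.28641807644256734 [-0.24912983 -0.55568399  0.4015942 ] [ 0.0139012  -0.03686536  0.43651475] -0.0015727569814216566
```

Request:
send_rows(
  rows="0.014 -0.037 0.0 -0.0015;0.014 -0.037 0.1 -0.0015;0.014 -0.037 0.22 -0.0015;0.014 -0.037 0.32 -0.0015;0.014 -0.037 0.4 -0.0015;0.014 -0.037 0.437 -0.0015;0.014 -0.037 0.437 -0.0015;0.014 -0.037 0.437 -0.0015;0.014 -0.037 0.437 -0.0015;0.014 -0.037 0.437 -0.0015",
)

```text
clock: 2.75
tool_pos: [0.5137, -0.0148, 0.2769]
eef_rot: [0.989, 0.149, 0.001, 0.0]
contact_force: [0.3, -0.4, -0.4]
opening: 1.001
finger_force: 0.0
```

```bash
python3 - <<'E'
from h import *
from plant import sensors,eyes
s=sensors.get_state(); print(s["clock"],s["tool_pos"],toolyaw(s),s["contact_force"],totool(s,gripw(-.27)),(toolyaw(s)-YAW)/2/np.pi)
c=eyes.calibration("wrist");p,d=eyes.snapshot("wrist"); cv2.imwrite("pics/wrist2.png",p[:,:,::-1])
for n in("scene","top"):
    c=eyes.calibration(n); p,d=eyes.snapshot(n); print(n,theta(V(n,p,d,c),.044))
s=sensors.get_state(); print(s["clock"],s["tool_pos"],toolyaw(s),s["contact_force"],totool(s,gripw(-.27)),(toolyaw(s)-YAW)/2/np.pi)
E
```

```text
2.75 [ 0.51367486 -0.01478323  0.27691807] 0.299063570896261 [ 0.27720805 -0.39211813 -0.44695676] [-0.00802694  0.00676556  0.00449087] 0.0004398359687248381
scene (np.float64(-0.2510185331390454), (137, 235, 0.0447))
top (np.float64(-0.25125884019896827), (371, 453, 0.0444))
2.9 [ 0.51328667 -0.01486419  0.2765052 ] 0.29923709941742765 [-0.59001918 -0.12689527  0.137887  ] [-0.00670541  0.00688902  0.00312393] 0.00046745389063593604
```

View pics/wrist2.png

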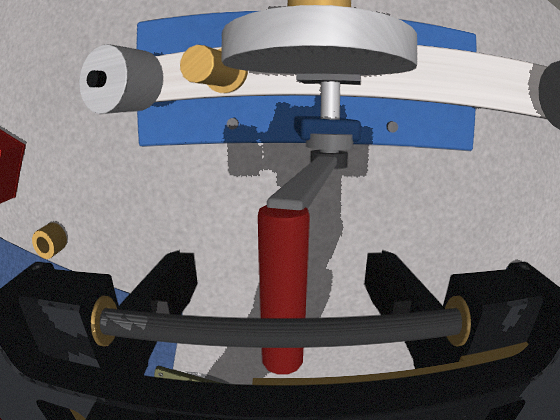

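The fingers straddle the grip, which sits at about x=283 with finger midline at about 281. I'll close now with a 2 mm correction, and write the controller after that.

Request:
send_rows(
  rows="-0.006 0.006 0.003 0.0005;-0.006 0.006 0.003 0.0005;-0.006 0.006 0.003 0.0005;-0.006 0.006 0.003 0.0005;-0.006 0.006 0.003 0.0005;-0.006 0.006 0.003 0.0005;-0.006 0.006 0.003 0.0005;-0.006 0.006 0.003 0.0005;-0.006 0.006 0.003 0.0005;-0.006 0.006 0.003 0.0005",
  jaw=1,
  force=20,
)

```text
clock: 3.73
tool_pos: [0.5116, -0.0171, 0.2747]
eef_rot: [0.989, 0.148, 0.0, 0.0]
contact_force: [0.4, 0.7, 0.7]
opening: 0.268
finger_force: 0.0
```

```bash
cat > ctl.py <<'E'
# usage: ctl.py init | ramp da nrows | run target wn nrows | goto a nrows ; each call measures first, then prints next rows
import sys, pickle
from h import *
from plant import sensors, eyes
I,C,KS,LAG,DT=.215,.08,1.0,.05,1/240
def ameas(s):
    L=stand(np.atleast_2d(s["tool_pos"]))[0]; return np.arctan2(-L[1],L[2]+.019),np.hypot(L[1],L[2]+.019)
def look(n="top",th=-.2):
    c=eyes.calibration(n); p,d=eyes.snapshot(n); return theta(V(n,p,d,c),.044,th),p
def step(x,a,P=None):
    th,w,T,k=x
    F=np.eye(4); F[0,1]=DT; F[1]=[(k-KS)/I*DT,1-C/I*DT,DT/I,th/I*DT]
    y=np.array([th+w*DT,w+((k-KS)*th+T+KS*a-C*w)/I*DT,T,k])
    return y,(None if P is None else F@P@F.T+np.diag([1e-9,(.03**2)*DT*.3,(.01**2)*DT,1e-7*DT]))
def main():
    cmd=sys.argv[1]; s=sensors.get_state()
    if cmd=="init": S=dict(ac=ameas(s)[0],t=s["clock"],al=ameas(s)[0],rows=[],x=None,log=[])
    else: S=pickle.load(open("S.pkl","rb"))
    t1=s["clock"]; guess=S["x"][0] if S["x"] is not None else -.25
    (m,q),_=look("top",guess); t2=sensors.get_state()["clock"]
    # propagate commanded crank (with lag) and filter from S.t to t1, update, then on to t2
    def prop(S,t):
        while S["t"]<t-1e-9:
            r=S["rows"]; e=(S["t"]-S.get("t0",0))*12; i=int(e)
            prev=[S["a0"]]+r if r else [S["ac"]]
            a=prev[-1] if i>=len(r) else prev[i]+(prev[i+1]-prev[i])*(e-i)
            S["al"]+=(a-S["al"])*DT/LAG
            if S["x"] is not None: S["x"],S["P"]=step(S["x"],S["al"],S["P"])
            S["t"]+=DT
    prop(S,t1)
    if S["x"] is None and m>-.243 and cmd!="init":
        k=1.51; T=.25*k-KS*(S["al"]-.02+.25); S["x"]=np.array([m,.05,T,k])
        P=np.diag([1e-5,.06**2,.04**2+.0625*.01,.01]); P[2,3]=P[3,2]=.25*.01; S["P"]=P; print("LIFT")
    elif S["x"] is not None and np.isfinite(m):
        H=np.array([1,0,0,0.]); P=S["P"]; K=P@H/(P[0,0]+.002**2); inn=m-S["x"][0]
        S["x"]=S["x"]+K*inn; S["P"]=P-np.outer(K,H@P); print("innov %.4f"%inn)
    prop(S,t2)
    S["log"].append((t1,m,S["al"]))
    am,rad=ameas(s)
    print("t %.3f th %.4f n %s a_lag %.4f a_cmd %.4f a_meas %.4f r %.4f grip %.1f open %.3f"%(t1,m,q,S["al"],S["ac"],am,rad,s["finger_force"],s["opening"]))
    if S["x"] is not None: print("x",S["x"].round(4),"sd",np.sqrt(np.diag(S["P"])).round(4))
    # plan
    n=int(float(sys.argv[3])) if len(sys.argv)>3 else 0; ac=S["ac"]
    if cmd=="ramp": tgt=[ac+float(sys.argv[2])*(i+1)/n for i in range(n)]
    elif cmd=="goto": tgt=[ac+(float(sys.argv[2])-ac)*(i+1)/n for i in range(n)]
    elif cmd=="run":
        goal,wn=float(sys.argv[2]),float(sys.argv[4]); x=S["x"].copy(); th,w,T,k=x; al=[]
        if len(sys.argv)>5: goal=goal
        for j in range(int((n/12+LAG)/DT)+2):
            acc=np.clip(-2*wn*w-wn**2*(th-goal),-.6,.6)
            if abs(w)>.2: acc=-2*(abs(w)-.2)*np.sign(w)*wn if acc*w>0 else acc
            al.append((I*acc+C*w-(k-KS)*th-T)/KS); w+=acc*DT; th+=w*DT
        tgt=[al[int(((i+1)/12+LAG*.8)/DT)] for i in range(n)]; print("pred end th %.3f w %.3f"%(th,w))
    else: tgt=[]
    tgt=np.clip(tgt,-.75,.75); out=[]; aa=[]
    for a in tgt:
        y=round(.5*(np.sin(a)-np.sin(ac)),3); a2=np.arcsin(np.sin(ac)+2*y); z=round(-.5*(np.cos(a2)-np.cos(ac)),3)
        out.append("0 %.3f %.3f 0"%(y,z)); aa.append(float(a2))
    print(";".join(out)); print(np.round(aa,3))
    if aa: S["rows"],S["a0"],S["t0"],S["ac"]=aa,ac,t2,aa[-1]
    S["t"]=t2; pickle.dump(S,open("S.pkl","wb"))
main()
E
python3 ctl.py init
```

```text
t 3.733 th -0.2508 n (375, 450, 0.0445) a_lag -0.2742 a_cmd -0.2742 a_meas -0.2742 r 0.1493 grip 0.0 open 0.268

[]
```

Request:
send_rows(
  rows="0 0 0 0;0 0 0 0;0 0 0 0;0 0 0 0;0 0 0 0",
)

```text
clock: 4.2
tool_pos: [0.5116, -0.0171, 0.2747]
eef_rot: [0.989, 0.148, -0.0, 0.0]
contact_force: [-0.7, 0.3, 1.0]
opening: 0.234
finger_force: 19.7
```

```bash
python3 ctl.py init; python3 ctl.py ramp 0.1 10
```

```text
t 4.200 th -0.2515 n (374, 457, 0.0444) a_lag -0.2742 a_cmd -0.2742 a_meas -0.2742 r 0.1493 grip 19.7 open 0.234

[]
t 4.250 th -0.2510 n (376, 451, 0.0445) a_lag -0.2742 a_cmd -0.2742 a_meas -0.2743 r 0.1493 grip 19.7 open 0.236
0 0.005 -0.001 0;0 0.010 -0.003 0;0 0.014 -0.004 0;0 0.019 -0.005 0;0 0.024 -0.006 0;0 0.029 -0.007 0;0 0.034 -0.008 0;0 0.039 -0.009 0;0 0.044 -0.010 0;0 0.049 -0.011 0
[-0.264 -0.253 -0.245 -0.235 -0.225 -0.214 -0.204 -0.194 -0.184 -0.174]
```

Request:
send_rows(
  rows="0 0.005 -0.001 0;0 0.010 -0.003 0;0 0.014 -0.004 0;0 0.019 -0.005 0;0 0.024 -0.006 0;0 0.029 -0.007 0;0 0.034 -0.008 0;0 0.039 -0.009 0;0 0.044 -0.010 0;0 0.049 -0.011 0",
)

```text
clock: 5.13
tool_pos: [0.5158, -0.0312, 0.2777]
eef_rot: [0.989, 0.148, -0.0, -0.0]
contact_force: [1.8, 2.8, -8.2]
opening: 0.232
finger_force: 20.5
```

```bash
python3 ctl.py ramp 0.08 8
```

```text
t 5.133 th -0.2511 n (376, 453, 0.0444) a_lag -0.1758 a_cmd -0.1736 a_meas -0.1735 r 0.1489 grip 20.5 open 0.232
0 0.005 -0.001 0;0 0.010 -0.002 0;0 0.015 -0.002 0;0 0.020 -0.003 0;0 0.025 -0.004 0;0 0.030 -0.004 0;0 0.035 -0.005 0;0 0.040 -0.005 0
[-0.163 -0.153 -0.143 -0.133 -0.123 -0.113 -0.103 -0.093]
```

Request:
send_rows(
  rows="0 0.005 -0.001 0;0 0.010 -0.002 0;0 0.015 -0.002 0;0 0.020 -0.003 0;0 0.025 -0.004 0;0 0.030 -0.004 0;0 0.035 -0.005 0;0 0.040 -0.005 0",
)

```text
clock: 5.85
tool_pos: [0.5191, -0.0426, 0.2795]
eef_rot: [0.989, 0.148, -0.0, -0.0]
contact_force: [0.7, 3.4, -6.8]
opening: 0.236
finger_force: 20.3
```

```bash
python3 ctl.py ramp 0.08 8
```

```text
t 5.850 th -0.2504 n (380, 451, 0.0445) a_lag -0.0948 a_cmd -0.0929 a_meas -0.0929 r 0.1492 grip 20.3 open 0.236
0 0.005 -0.000 0;0 0.010 -0.001 0;0 0.015 -0.001 0;0 0.020 -0.001 0;0 0.025 -0.002 0;0 0.030 -0.002 0;0 0.035 -0.002 0;0 0.040 -0.002 0
[-0.083 -0.073 -0.063 -0.053 -0.043 -0.033 -0.023 -0.013]
```

Request:
send_rows(
  rows="0 0.005 0 0;0 0.010 -0.001 0;0 0.015 -0.001 0;0 0.020 -0.001 0;0 0.025 -0.002 0;0 0.030 -0.002 0;0 0.035 -0.002 0;0 0.040 -0.002 0",
)

```text
clock: 6.57
tool_pos: [0.5226, -0.0542, 0.28]
eef_rot: [0.989, 0.148, -0.0, -0.0]
contact_force: [-1.2, 3.9, -5.9]
opening: 0.234
finger_force: 20.3
```

```bash
python3 ctl.py ramp 0.07 7
```

```text
t 6.567 th -0.2508 n (373, 459, 0.0444) a_lag -0.0147 a_cmd -0.0127 a_meas -0.0120 r 0.1491 grip 20.3 open 0.234
0 0.005 -0.000 0;0 0.010 -0.000 0;0 0.015 0.000 0;0 0.020 0.000 0;0 0.025 0.000 0;0 0.030 0.001 0;0 0.035 0.001 0
[-0.003  0.007  0.017  0.027  0.037  0.047  0.057]
```

Request:
send_rows(
  rows="0 0.005 0 0;0 0.010 0 0;0 0.015 0 0;0 0.020 0 0;0 0.025 0 0;0 0.030 0.001 0;0 0.035 0.001 0",
)

```text
clock: 7.2
tool_pos: [0.5257, -0.0643, 0.2798]
eef_rot: [0.989, 0.148, -0.0, 0.0]
contact_force: [-2.8, 4.5, -6.0]
opening: 0.232
finger_force: 20.2
```

```bash
python3 ctl.py ramp 0.06 6
```

```text
t 7.200 th -0.2517 n (371, 452, 0.0443) a_lag 0.0552 a_cmd 0.0573 a_meas 0.0596 r 0.1491 grip 20.2 open 0.232
0 0.005 0.000 0;0 0.010 0.001 0;0 0.015 0.001 0;0 0.020 0.002 0;0 0.025 0.002 0;0 0.030 0.003 0
[0.067 0.077 0.087 0.097 0.107 0.118]
```

Request:
send_rows(
  rows="0 0.005 0 0;0 0.010 0.001 0;0 0.015 0.001 0;0 0.020 0.002 0;0 0.025 0.002 0;0 0.030 0.003 0",
)

```text
clock: 7.75
tool_pos: [0.5282, -0.0724, 0.2787]
eef_rot: [0.989, 0.148, -0.0, -0.0]
contact_force: [-4.2, 5.5, -5.4]
opening: 0.232
finger_force: 20.1
```

```bash
python3 ctl.py ramp 0.05 5
```

```text
t 7.750 th -0.2508 n (373, 458, 0.0444) a_lag 0.1154 a_cmd 0.1175 a_meas 0.1168 r 0.1488 grip 20.1 open 0.232
0 0.005 0.001 0;0 0.010 0.001 0;0 0.015 0.002 0;0 0.020 0.003 0;0 0.025 0.004 0
[0.128 0.138 0.148 0.158 0.168]
```

Request:
send_rows(
  rows="0 0.005 0.001 0;0 0.010 0.001 0;0 0.015 0.002 0;0 0.020 0.003 0;0 0.025 0.004 0",
)

```text
clock: 8.22
tool_pos: [0.5303, -0.0793, 0.2775]
eef_rot: [0.989, 0.148, -0.001, -0.0]
contact_force: [-3.3, 5.9, -3.8]
opening: 0.237
finger_force: 20.1
```

```bash
python3 ctl.py ramp 0.05 5
```

```text
t 8.217 th -0.2494 n (377, 456, 0.0444) a_lag 0.1661 a_cmd 0.1681 a_meas 0.1660 r 0.1486 grip 20.1 open 0.237
0 0.005 0.001 0;0 0.010 0.002 0;0 0.015 0.003 0;0 0.020 0.004 0;0 0.025 0.005 0
[0.178 0.188 0.199 0.209 0.219]
```

Request:
send_rows(
  rows="0 0.005 0.001 0;0 0.010 0.002 0;0 0.015 0.003 0;0 0.020 0.004 0;0 0.025 0.005 0",
)

```text
clock: 8.68
tool_pos: [0.5325, -0.0863, 0.2761]
eef_rot: [0.989, 0.148, -0.001, -0.001]
contact_force: [-3.9, 5.9, -2.3]
opening: 0.232
finger_force: 20.0
```

```bash
cp S.pkl S_pre.pkl; python3 ctl.py ramp 0.04 4
```

```text
LIFT
t 8.683 th -0.2235 n (380, 449, 0.0445) a_lag 0.2169 a_cmd 0.2190 a_meas 0.2162 r 0.1485 grip 20.0 open 0.232
x [-0.2208  0.0575 -0.0654  1.51  ] sd [0.0044 0.0599 0.0472 0.1   ]
0 0.005 0.001 0;0 0.010 0.002 0;0 0.015 0.004 0;0 0.019 0.005 0
[0.229 0.24  0.25  0.258]
```

```bash
python3 - <<'E'
import pickle,numpy as np
S=pickle.load(open("S.pkl","rb")); S["ac"]=S["a0"]; S["rows"]=[]; S["x"][:3]=[-.218,.115,-.035]; pickle.dump(S,open("S.pkl","wb"))
E
python3 ctl.py run 0.058 3 1.6
```

```text
innov 0.0013
t 8.733 th -0.2167 n (390, 450, 0.0443) a_lag 0.2183 a_cmd 0.2190 a_meas 0.2190 r 0.1486 grip 20.1 open 0.234
x [-0.2103  0.14   -0.0345  1.5101] sd [0.0035 0.0486 0.0472 0.1   ]
pred end th -0.160 w 0.173
0 -0.023 -0.005 0;0 -0.033 -0.006 0;0 -0.041 -0.007 0
[0.172 0.152 0.136]
```

Request:
send_rows(
  rows="0 -0.023 -0.005 0;0 -0.033 -0.006 0;0 -0.041 -0.007 0",
)

```text
clock: 9.03
tool_pos: [0.5293, -0.0761, 0.278]
eef_rot: [0.989, 0.148, -0.0, 0.001]
contact_force: [-0.7, 2.0, -12.3]
opening: 0.232
finger_force: 20.8
```

```bash
python3 ctl.py run 0.058 3 1.6
```

```text
innov 0.0062
t 9.033 th -0.1625 n (394, 442, 0.0446) a_lag 0.1394 a_cmd 0.1357 a_meas 0.1430 r 0.1485 grip 20.8 open 0.232
x [-0.1521  0.2114 -0.026   1.5122] sd [0.0028 0.0335 0.0406 0.0998]
pred end th -0.094 w 0.167
0 -0.030 -0.003 0;0 -0.034 -0.003 0;0 -0.039 -0.004 0
[0.075 0.067 0.057]
```

Request:
send_rows(
  rows="0 -0.030 -0.003 0;0 -0.034 -0.003 0;0 -0.039 -0.004 0",
)

```text
clock: 9.33
tool_pos: [0.5259, -0.0645, 0.2794]
eef_rot: [0.989, 0.148, -0.0, 0.001]
contact_force: [-0.3, -1.6, -12.9]
opening: 0.23
finger_force: 20.8
```

```bash
python3 ctl.py run 0.058 3 1.6
```

```text
innov -0.0019
t 9.333 th -0.1017 n (408, 423, 0.0444) a_lag 0.0596 a_cmd 0.0573 a_meas 0.0609 r 0.1487 grip 20.8 open 0.230
x [-0.0925  0.1796 -0.0303  1.5098] sd [0.0026 0.0198 0.0213 0.0979]
pred end th -0.046 w 0.128
0 -0.007 -0.000 0;0 -0.010 -0.000 0;0 -0.012 -0.001 0
[0.043 0.037 0.033]
```

Tracking well.

Request:
send_rows(
  rows="0 -0.007 0 0;0 -0.010 0 0;0 -0.012 -0.001 0",
)

```text
clock: 9.63
tool_pos: [0.525, -0.0612, 0.2799]
eef_rot: [0.989, 0.147, 0.0, 0.0]
contact_force: [-0.6, -0.3, -11.2]
opening: 0.234
finger_force: 20.8
```

```bash
python3 ctl.py run 0.058 3 1.6
```

```text
innov -0.0008
t 9.633 th -0.0531 n (417, 414, 0.0445) a_lag 0.0342 a_cmd 0.0333 a_meas 0.0379 r 0.1490 grip 20.8 open 0.234
x [-0.0463  0.1302 -0.0316  1.5072] sd [0.0024 0.0161 0.0155 0.0925]
pred end th -0.013 w 0.091
0 -0.002 -0.000 0;0 -0.004 -0.000 0;0 -0.005 -0.000 0
[0.029 0.025 0.023]
```

Request:
send_rows(
  rows="0 -0.002 0 0;0 -0.004 0 0;0 -0.005 0 0",
)

```text
clock: 9.93
tool_pos: [0.5245, -0.0597, 0.28]
eef_rot: [0.989, 0.147, 0.0, 0.0]
contact_force: [-0.8, -2.9, -8.2]
opening: 0.235
finger_force: 20.4
```

```bash
python3 ctl.py run 0.058 3 1.6
```

```text
innov 0.0005
t 9.933 th -0.0173 n (432, 408, 0.0445) a_lag 0.0238 a_cmd 0.0233 a_meas 0.0273 r 0.1490 grip 20.4 open 0.235
x [-0.0125  0.095  -0.0309  1.51  ] sd [0.0024 0.0152 0.0116 0.0816]
pred end th 0.012 w 0.063
0 -0.004 -0.000 0;0 -0.005 -0.000 0;0 -0.005 -0.000 0
[0.015 0.013 0.013]
```

Request:
send_rows(
  rows="0 -0.004 0 0;0 -0.005 0 0;0 -0.005 0 0",
)

```text
clock: 10.23
tool_pos: [0.524, -0.0579, 0.2799]
eef_rot: [0.989, 0.148, -0.0, 0.0]
contact_force: [-1.1, -3.2, -6.9]
opening: 0.231
finger_force: 20.4
```

```bash
python3 ctl.py run 0.058 5 1.6
```

```text
innov 0.0026
t 10.233 th 0.0108 n (426, 400, 0.0444) a_lag 0.0134 a_cmd 0.0133 a_meas 0.0148 r 0.1489 grip 20.4 open 0.231
x [ 0.0145  0.0764 -0.0278  1.5239] sd [0.0024 0.0143 0.0093 0.0711]
pred end th 0.039 w 0.033
0 -0.008 -0.000 0;0 -0.008 -0.000 0;0 -0.008 -0.000 0;0 -0.008 -0.000 0;0 -0.008 -0.000 0
[-0.003 -0.003 -0.003 -0.003 -0.003]
```

Request:
send_rows(
  rows="0 -0.008 0 0;0 -0.008 0 0;0 -0.008 0 0;0 -0.008 0 0;0 -0.008 0 0",
)

```text
clock: 10.7
tool_pos: [0.5234, -0.0555, 0.2799]
eef_rot: [0.989, 0.148, 0.0, 0.0]
contact_force: [-0.6, -2.8, -7.3]
opening: 0.23
finger_force: 20.3
```

```bash
python3 - <<'E'
from h import *
from plant import eyes
c=eyes.calibration("scene"); p,d=eyes.snapshot("scene"); v=V("s",p,d,c)
cv2.imwrite("pics/scene2.png",cv2.resize(p[190:260,310:370,::-1],None,fx=8,fy=8,interpolation=cv2.INTER_CUBIC))
print(theta(v,.044,.03))
m=v.mask((170,8),smin=100,box=(322,190,350,240)); y,x=np.nonzero(m); print("mark",m.sum(),x.mean(),y.mean(),y.min(),y.max(),stand(v.plane(np.c_[x,y],.335)).mean(0))
m=v.mask((20,33),smin=100,box=(325,190,355,250)); y,x=np.nonzero(m); i=np.argsort(y)[:3]; print("tip",x[i],y[i],stand(v.plane(np.c_[x,y][i],.32)).mean(0))
E
python3 ctl.py run 0.058 4 1.6
```

```text
(np.float64(0.036940129830871554), (167, 274, 0.0443))
mark 24 332.5833333333333 215.0 209 221 [ 0.09830253 -0.01130833  0.185     ]
tip [336 336 336] [217 218 219] [ 0.10990776 -0.00841745  0.17      ]
innov -0.0043
t 10.750 th 0.0374 n (433, 394, 0.0446) a_lag -0.0027 a_cmd -0.0027 a_meas -0.0015 r 0.1489 grip 20.3 open 0.233
x [ 0.0388  0.0243 -0.0304  1.513 ] sd [0.0023 0.0139 0.0085 0.062 ]
pred end th 0.046 w 0.015
0 0.004 0.000 0;0 0.004 0.000 0;0 0.004 0.000 0;0 0.003 0.000 0
[0.005 0.005 0.005 0.003]
```

View pics/scene2.png

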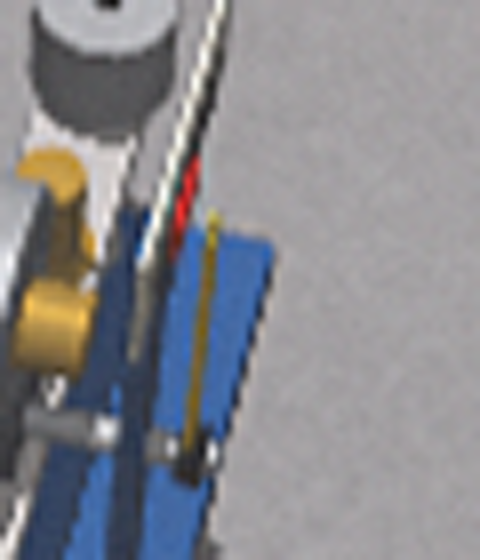

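The crop shows the pointer tip at about crop (212,215), just below the red mark at (185,205). The mark works out at about 0.055 rad, so the beam at 0.037 is already inside it and I'll keep holding.

Request:
send_rows(
  rows="0 0.004 0 0;0 0.004 0 0;0 0.004 0 0;0 0.003 0 0",
)

```text
clock: 11.13
tool_pos: [0.5236, -0.0564, 0.2799]
eef_rot: [0.989, 0.148, 0.0, -0.0]
contact_force: [-1.5, -1.6, -6.3]
opening: 0.235
finger_force: 20.2
```

```bash
python3 ctl.py run 0.055 6 1.6
```

```text
innov 0.0002
t 11.133 th 0.0447 n (436, 395, 0.0446) a_lag 0.0036 a_cmd 0.0033 a_meas 0.0043 r 0.1489 grip 20.2 open 0.235
x [ 0.0453  0.0126 -0.0302  1.5134] sd [0.0023 0.0134 0.0085 0.0596]
pred end th 0.050 w 0.006
0 0.000 -0.000 0;0 0.000 -0.000 0;0 0.000 -0.000 0;0 0.000 -0.000 0;0 0.000 -0.000 0;0 -0.000 -0.000 0
[0.003 0.003 0.003 0.003 0.003 0.003]
```

Request:
send_rows(
  rows="0 0 0 0;0 0 0 0;0 0 0 0;0 0 0 0;0 0 0 0;0 0 0 0",
)

```text
clock: 11.68
tool_pos: [0.5236, -0.0564, 0.2799]
eef_rot: [0.989, 0.148, 0.0, 0.0]
contact_force: [-1.5, -2.1, -5.7]
opening: 0.231
finger_force: 20.1
```

```bash
python3 ctl.py run 0.055 6 1.6
```

```text
innov -0.0022
t 11.683 th 0.0474 n (436, 387, 0.0445) a_lag 0.0033 a_cmd 0.0033 a_meas 0.0045 r 0.1489 grip 20.1 open 0.231
x [ 4.7400e-02 -1.1000e-03 -3.1400e-02  1.5119e+00] sd [0.0023 0.0136 0.0089 0.0589]
pred end th 0.049 w 0.004
0 0.004 0.000 0;0 0.003 0.000 0;0 0.003 0.000 0;0 0.002 0.000 0;0 0.002 0.000 0;0 0.002 0.000 0
[0.011 0.009 0.009 0.007 0.007 0.007]
```

Request:
send_rows(
  rows="0 0.004 0 0;0 0.003 0 0;0 0.003 0 0;0 0.002 0 0;0 0.002 0 0;0 0.002 0 0",
)

```text
clock: 12.23
tool_pos: [0.5238, -0.057, 0.2798]
eef_rot: [0.989, 0.148, 0.0, 0.0]
contact_force: [-2.7, -1.1, -4.0]
opening: 0.233
finger_force: 20.1
```

```bash
python3 ctl.py run 0.055 6 1.6
```

```text
innov 0.0016
t 12.233 th 0.0488 n (436, 395, 0.0446) a_lag 0.0073 a_cmd 0.0073 a_meas 0.0083 r 0.1488 grip 20.1 open 0.233
x [ 0.049   0.0051 -0.0305  1.5122] sd [0.0023 0.0136 0.009  0.0589]
pred end th 0.052 w 0.004
0 -0.001 -0.000 0;0 -0.001 -0.000 0;0 -0.001 -0.000 0;0 -0.002 -0.000 0;0 -0.002 -0.000 0;0 -0.002 -0.000 0
[0.005 0.005 0.005 0.003 0.003 0.003]
```

Request:
send_rows(
  rows="0 -0.001 0 0;0 -0.001 0 0;0 -0.001 0 0;0 -0.002 0 0;0 -0.002 0 0;0 -0.002 0 0",
)

```text
clock: 12.78
tool_pos: [0.5236, -0.0565, 0.2799]
eef_rot: [0.989, 0.148, 0.0, 0.0]
contact_force: [-2.4, -1.9, -4.0]
opening: 0.234
finger_force: 20.1
```

```bash
python3 ctl.py run 0.055 6 1.6
```

```text
innov -0.0011
t 12.783 th 0.0507 n (435, 387, 0.0446) a_lag 0.0033 a_cmd 0.0033 a_meas 0.0051 r 0.1489 grip 20.1 open 0.234
x [ 5.0800e-02  1.5000e-03 -3.1100e-02  1.5122e+00] sd [0.0023 0.0136 0.009  0.0589]
pred end th 0.052 w 0.003
0 0.001 0.000 0;0 0.001 0.000 0;0 0.001 0.000 0;0 0.001 0.000 0;0 0.001 0.000 0;0 0.001 0.000 0
[0.005 0.005 0.005 0.005 0.005 0.005]
```

Request:
send_rows(
  rows="0 0.001 0 0;0 0.001 0 0;0 0.001 0 0;0 0.001 0 0;0 0.001 0 0;0 0.001 0 0",
)

```text
clock: 13.33
tool_pos: [0.5237, -0.0567, 0.2798]
eef_rot: [0.989, 0.148, 0.0, 0.0]
contact_force: [-2.8, -3.1, -4.3]
opening: 0.23
finger_force: 20.0
```

```bash
python3 ctl.py run 0.055 8 1.6
```

```text
innov -0.0003
t 13.333 th 0.0510 n (437, 386, 0.0445) a_lag 0.0053 a_cmd 0.0053 a_meas 0.0067 r 0.1488 grip 20.0 open 0.230
x [ 5.1000e-02  4.0000e-04 -3.1200e-02  1.5121e+00] sd [0.0023 0.0136 0.009  0.0589]
pred end th 0.052 w 0.002
0 0.001 0.000 0;0 0.000 -0.000 0;0 0.000 -0.000 0;0 0.000 -0.000 0;0 -0.000 -0.000 0;0 -0.000 -0.000 0;0 -0.000 -0.000 0;0 -0.000 -0.000 0
[0.007 0.005 0.005 0.005 0.005 0.005 0.005 0.005]
```

Request:
send_rows(
  rows="0 0.001 0 0;0 0 0 0;0 0 0 0;0 0 0 0;0 0 0 0;0 0 0 0;0 0 0 0;0 0 0 0",
)

```text
clock: 14.05
tool_pos: [0.5237, -0.0567, 0.2798]
eef_rot: [0.989, 0.148, 0.0, 0.0]
contact_force: [-3.0, -3.3, -2.8]
opening: 0.233
finger_force: 20.0
```

```bash
python3 ctl.py run 0.055 8 1.6
```

```text
innov 0.0014
t 14.050 th 0.0532 n (430, 388, 0.0447) a_lag 0.0053 a_cmd 0.0053 a_meas 0.0064 r 0.1488 grip 20.0 open 0.233
x [ 0.0535  0.0054 -0.0307  1.5122] sd [0.0023 0.0146 0.0094 0.0589]
pred end th 0.055 w 0.001
0 -0.002 -0.000 0;0 -0.002 -0.000 0;0 -0.002 -0.000 0;0 -0.002 -0.000 0;0 -0.002 -0.000 0;0 -0.002 -0.000 0;0 -0.002 -0.000 0;0 -0.002 -0.000 0
[0.001 0.001 0.001 0.001 0.001 0.001 0.001 0.001]
```

Request:
send_rows(
  rows="0 -0.002 0 0;0 -0.002 0 0;0 -0.002 0 0;0 -0.002 0 0;0 -0.002 0 0;0 -0.002 0 0;0 -0.002 0 0;0 -0.002 0 0",
)

```text
clock: 14.77
tool_pos: [0.5235, -0.0563, 0.2798]
eef_rot: [0.989, 0.148, 0.0, 0.0]
contact_force: [-2.6, -3.2, -3.7]
opening: 0.232
finger_force: 20.0
```

```bash
python3 ctl.py run 0.055 8 1.6
```

```text
innov -0.0012
t 14.767 th 0.0550 n (438, 388, 0.0445) a_lag 0.0013 a_cmd 0.0013 a_meas 0.0033 r 0.1488 grip 20.0 open 0.232
x [ 5.5000e-02 -9.0000e-04 -3.1200e-02  1.5121e+00] sd [0.0023 0.0146 0.0094 0.0589]
pred end th 0.055 w 0.000
0 0.001 0.000 0;0 0.001 0.000 0;0 0.001 0.000 0;0 0.001 0.000 0;0 0.001 0.000 0;0 0.001 0.000 0;0 0.001 0.000 0;0 0.001 0.000 0
[0.003 0.003 0.003 0.003 0.003 0.003 0.003 0.003]
```

Request:
send_rows(
  rows="0 0.001 0 0;0 0.001 0 0;0 0.001 0 0;0 0.001 0 0;0 0.001 0 0;0 0.001 0 0;0 0.001 0 0;0 0.001 0 0",
)

```text
clock: 15.48
tool_pos: [0.5236, -0.0564, 0.2798]
eef_rot: [0.989, 0.148, 0.0, 0.0]
contact_force: [-2.0, -2.6, -3.2]
opening: 0.235
finger_force: 19.9
```

```bash
python3 ctl.py run 0.055 8 1.6
```

```text
innov 0.0010
t 15.483 th 0.0552 n (434, 384, 0.0446) a_lag 0.0033 a_cmd 0.0033 a_meas 0.0044 r 0.1488 grip 19.9 open 0.235
x [ 5.5300e-02  1.4000e-03 -3.0700e-02  1.5122e+00] sd [0.0023 0.0145 0.0095 0.0589]
pred end th 0.055 w -0.000
0 -0.001 -0.000 0;0 -0.001 -0.000 0;0 -0.001 -0.000 0;0 -0.001 -0.000 0;0 -0.001 -0.000 0;0 -0.001 -0.000 0;0 -0.001 -0.000 0;0 -0.001 -0.000 0
[0.001 0.001 0.001 0.001 0.001 0.001 0.001 0.001]
```

Request:
send_rows(
  rows="0 -0.001 0 0;0 -0.001 0 0;0 -0.001 0 0;0 -0.001 0 0;0 -0.001 0 0;0 -0.001 0 0;0 -0.001 0 0;0 -0.001 0 0",
)

```text
clock: 16.2
tool_pos: [0.5235, -0.0562, 0.2798]
eef_rot: [0.989, 0.148, 0.0, 0.0]
contact_force: [-2.4, -2.9, -3.2]
opening: 0.235
finger_force: 19.9
```

```bash
python3 ctl.py run 0.055 6 1.6
```

```text
innov -0.0008
t 16.200 th 0.0547 n (435, 386, 0.0445) a_lag 0.0013 a_cmd 0.0013 a_meas 0.0028 r 0.1488 grip 19.9 open 0.235
x [ 0.0546 -0.0033 -0.0311  1.5122] sd [0.0023 0.0146 0.0095 0.0589]
pred end th 0.054 w 0.000
0 0.002 0.000 0;0 0.002 0.000 0;0 0.002 0.000 0;0 0.002 0.000 0;0 0.001 0.000 0;0 0.001 0.000 0
[0.005 0.005 0.005 0.005 0.003 0.003]
```

Request:
send_rows(
  rows="0 0.002 0 0;0 0.002 0 0;0 0.002 0 0;0 0.002 0 0;0 0.001 0 0;0 0.001 0 0",
)

```text
clock: 16.75
tool_pos: [0.5236, -0.0564, 0.2798]
eef_rot: [0.989, 0.148, 0.0, 0.0]
contact_force: [-2.9, -2.6, -3.3]
opening: 0.233
finger_force: 19.9
```

```bash
python3 ctl.py run -0.265 4 1.2
```

```text
innov 0.0020
t 16.750 th 0.0553 n (432, 389, 0.0445) a_lag 0.0033 a_cmd 0.0033 a_meas 0.0043 r 0.1488 grip 19.9 open 0.233
x [ 0.0555  0.0044 -0.0299  1.5122] sd [0.0023 0.0137 0.0091 0.0589]
pred end th 0.030 w -0.112
0 -0.039 0.001 0;0 -0.032 0.001 0;0 -0.024 0.000 0;0 -0.017 0.000 0
[-0.075 -0.061 -0.045 -0.031]
```

Request:
send_rows(
  rows="0 -0.039 0.001 0;0 -0.032 0.001 0;0 -0.024 0 0;0 -0.017 0 0",
)

```text
clock: 17.13
tool_pos: [0.522, -0.0507, 0.2796]
eef_rot: [0.989, 0.148, -0.0, -0.001]
contact_force: [-1.8, 0.2, -4.3]
opening: 0.236
finger_force: 20.1
```

```bash
python3 ctl.py run -0.265 4 1.2
```

```text
innov -0.0030
t 17.133 th 0.0448 n (437, 395, 0.0445) a_lag -0.0337 a_cmd -0.0307 a_meas -0.0352 r 0.1487 grip 20.1 open 0.236
x [ 0.0411 -0.0803 -0.0322  1.5122] sd [0.0023 0.0133 0.009  0.0589]
pred end th -0.004 w -0.135
0 0.001 -0.000 0;0 0.008 -0.000 0;0 0.014 -0.000 0;0 0.020 -0.000 0
[-0.029 -0.015 -0.003  0.009]
```

Request:
send_rows(
  rows="0 0.001 0 0;0 0.008 0 0;0 0.014 0 0;0 0.020 0 0",
)

```text
clock: 17.52
tool_pos: [0.5237, -0.0567, 0.2794]
eef_rot: [0.989, 0.148, -0.0, -0.001]
contact_force: [-1.1, 3.1, -6.8]
opening: 0.234
finger_force: 20.4
```

```bash
python3 ctl.py run -0.265 4 1.2
```

```text
innov 0.0018
t 17.517 th 0.0069 n (429, 403, 0.0445) a_lag 0.0069 a_cmd 0.0093 a_meas 0.0068 r 0.1484 grip 20.4 open 0.234
x [ 6.0000e-04 -1.2540e-01 -3.0800e-02  1.5116e+00] sd [0.0023 0.0133 0.0088 0.0588]
pred end th -0.052 w -0.135
0 0.005 0.000 0;0 0.010 0.000 0;0 0.015 0.000 0;0 0.019 0.001 0
[0.019 0.029 0.039 0.047]
```

Request:
send_rows(
  rows="0 0.005 0 0;0 0.010 0 0;0 0.015 0 0;0 0.019 0.001 0",
)

```text
clock: 17.9
tool_pos: [0.5255, -0.0626, 0.2795]
eef_rot: [0.989, 0.148, -0.0, -0.0]
contact_force: [-1.5, 2.3, -7.6]
opening: 0.231
finger_force: 20.3
```

```bash
python3 ctl.py run -0.265 4 1.2
```

```text
innov 0.0101
t 17.900 th -0.0335 n (419, 407, 0.0447) a_lag 0.0455 a_cmd 0.0473 a_meas 0.0483 r 0.1487 grip 20.3 open 0.231
x [-0.0393 -0.1028 -0.0228  1.4967] sd [0.0023 0.0137 0.0085 0.0575]
pred end th -0.083 w -0.114
0 -0.008 -0.000 0;0 -0.004 -0.000 0;0 0.000 -0.000 0;0 0.004 0.000 0
[0.031 0.039 0.047 0.055]
```

Request:
send_rows(
  rows="0 -0.008 0 0;0 -0.004 0 0;0 0 0 0;0 0.004 0 0",
)

```text
clock: 18.28
tool_pos: [0.5258, -0.0636, 0.2795]
eef_rot: [0.989, 0.148, -0.0, -0.0]
contact_force: [-3.1, 3.2, -8.0]
opening: 0.238
finger_force: 20.4
```

```bash
python3 ctl.py run -0.265 4 1.2
```

```text
innov 0.0044
t 18.283 th -0.0689 n (415, 420, 0.0446) a_lag 0.0536 a_cmd 0.0553 a_meas 0.0549 r 0.1487 grip 20.4 open 0.238
x [-0.0737 -0.0895 -0.0196  1.4875] sd [0.0023 0.0136 0.0083 0.0545]
pred end th -0.111 w -0.097
0 -0.004 -0.000 0;0 -0.001 -0.000 0;0 0.003 0.000 0;0 0.006 0.000 0
[0.047 0.053 0.061 0.067]
```

Request:
send_rows(
  rows="0 -0.004 0 0;0 -0.001 0 0;0 0.003 0 0;0 0.006 0 0",
)

```text
clock: 18.67
tool_pos: [0.5264, -0.0654, 0.2795]
eef_rot: [0.989, 0.148, -0.0, -0.0]
contact_force: [-2.2, 4.0, -7.8]
opening: 0.233
finger_force: 20.4
```

```bash
python3 ctl.py run -0.265 4 1.2
```

```text
innov 0.0040
t 18.667 th -0.1000 n (412, 421, 0.0444) a_lag 0.0661 a_cmd 0.0673 a_meas 0.0680 r 0.1489 grip 20.4 open 0.233
x [-0.1041 -0.0778 -0.017   1.4797] sd [0.0023 0.0135 0.0087 0.0518]
pred end th -0.136 w -0.083
0 -0.003 -0.000 0;0 -0.000 -0.000 0;0 0.002 0.000 0;0 0.005 0.000 0
[0.061 0.067 0.071 0.077]
```

Request:
send_rows(
  rows="0 -0.003 0 0;0 0 0 0;0 0.002 0 0;0 0.005 0 0",
)

```text
clock: 19.05
tool_pos: [0.5268, -0.0669, 0.2795]
eef_rot: [0.989, 0.148, -0.0, -0.0]
contact_force: [-2.1, 4.2, -8.2]
opening: 0.234
finger_force: 20.4
```

```bash
python3 ctl.py run -0.275 5 1.3
```

```text
innov -0.0007
t 19.050 th -0.1305 n (401, 427, 0.0446) a_lag 0.0761 a_cmd 0.0773 a_meas 0.0779 r 0.1490 grip 20.4 open 0.234
x [-0.1345 -0.0795 -0.0174  1.4809] sd [0.0023 0.0134 0.0092 0.0499]
pred end th -0.173 w -0.077
0 0.001 0.000 0;0 0.003 0.000 0;0 0.006 0.001 0;0 0.009 0.001 0;0 0.011 0.001 0
[0.079 0.083 0.089 0.095 0.099]
```

Request:
send_rows(
  rows="0 0.001 0 0;0 0.003 0 0;0 0.006 0.001 0;0 0.009 0.001 0;0 0.011 0.001 0",
)

```text
clock: 19.52
tool_pos: [0.5278, -0.0702, 0.2793]
eef_rot: [0.989, 0.148, 0.0, -0.0]
contact_force: [-2.6, 5.0, -7.0]
opening: 0.234
finger_force: 20.3
```

```bash
python3 ctl.py run -0.275 5 1.3
```

```text
innov -0.0004
t 19.517 th -0.1682 n (397, 441, 0.0445) a_lag 0.0986 a_cmd 0.0994 a_meas 0.1016 r 0.1491 grip 20.3 open 0.234
x [-0.1721 -0.0771 -0.0176  1.4813] sd [0.0023 0.0135 0.0101 0.0483]
pred end th -0.205 w -0.060
0 0.003 0.000 0;0 0.005 0.001 0;0 0.007 0.001 0;0 0.008 0.001 0;0 0.010 0.001 0
[0.105 0.109 0.114 0.116 0.12 ]
```

Request:
send_rows(
  rows="0 0.003 0 0;0 0.005 0.001 0;0 0.007 0.001 0;0 0.008 0.001 0;0 0.010 0.001 0",
)

```text
clock: 19.98
tool_pos: [0.5286, -0.0728, 0.279]
eef_rot: [0.989, 0.148, -0.0, -0.0]
contact_force: [-3.4, 5.0, -4.4]
opening: 0.235
finger_force: 20.1
```

```bash
python3 ctl.py run -0.285 6 1.3
```

```text
innov 0.0045
t 19.983 th -0.1974 n (383, 441, 0.0444) a_lag 0.1188 a_cmd 0.1195 a_meas 0.1198 r 0.1491 grip 20.1 open 0.235
x [-0.2001 -0.0489 -0.0154  1.4763] sd [0.0023 0.0136 0.011  0.0467]
pred end th -0.227 w -0.045
0 -0.005 -0.001 0;0 -0.004 -0.000 0;0 -0.002 -0.000 0;0 -0.000 -0.000 0;0 0.001 0.000 0;0 0.002 0.000 0
[0.109 0.111 0.116 0.12  0.122 0.124]
```

Request:
send_rows(
  rows="0 -0.005 -0.001 0;0 -0.004 0 0;0 -0.002 0 0;0 0 0 0;0 0.001 0 0;0 0.002 0 0",
)

```text
clock: 20.53
tool_pos: [0.5288, -0.0734, 0.279]
eef_rot: [0.989, 0.148, -0.0, -0.0]
contact_force: [-3.6, 4.3, -4.7]
opening: 0.239
finger_force: 20.1
```

```bash
python3 ctl.py run -0.29 6 1.3
```

```text
innov 0.0051
t 20.533 th -0.2169 n (383, 449, 0.0445) a_lag 0.1231 a_cmd 0.1236 a_meas 0.1236 r 0.1491 grip 20.1 open 0.239
x [-0.2183 -0.0248 -0.0133  1.4722] sd [0.0023 0.0137 0.0121 0.0455]
pred end th -0.237 w -0.036
0 -0.008 -0.001 0;0 -0.006 -0.001 0;0 -0.005 -0.001 0;0 -0.003 -0.000 0;0 -0.002 -0.000 0;0 -0.001 -0.000 0
[0.107 0.111 0.114 0.118 0.12  0.122]
```

Request:
send_rows(
  rows="0 -0.008 -0.001 0;0 -0.006 -0.001 0;0 -0.005 -0.001 0;0 -0.003 0 0;0 -0.002 0 0;0 -0.001 0 0",
)

```text
clock: 21.08
tool_pos: [0.5287, -0.0732, 0.279]
eef_rot: [0.989, 0.148, -0.0, -0.0]
contact_force: [-2.5, 5.6, -3.8]
opening: 0.237
finger_force: 20.1
```

```bash
python3 ctl.py run -0.30 6 1.3
```

```text
innov -0.0031
t 21.083 th -0.2344 n (376, 457, 0.0444) a_lag 0.1211 a_cmd 0.1216 a_meas 0.1223 r 0.1491 grip 20.1 open 0.237
x [-0.2362 -0.0372 -0.0147  1.4737] sd [0.0023 0.0136 0.0128 0.045 ]
pred end th -0.257 w -0.034
0 0.002 0.000 0;0 0.003 0.000 0;0 0.004 0.001 0;0 0.005 0.001 0;0 0.006 0.001 0;0 0.007 0.001 0
[0.126 0.128 0.13  0.132 0.134 0.136]
```

Request:
send_rows(
  rows="0 0.002 0 0;0 0.003 0 0;0 0.004 0.001 0;0 0.005 0.001 0;0 0.006 0.001 0;0 0.007 0.001 0",
)

```text
clock: 21.63
tool_pos: [0.5293, -0.0749, 0.2788]
eef_rot: [0.989, 0.148, -0.0, -0.0]
contact_force: [-3.5, 6.0, -4.3]
opening: 0.233
finger_force: 20.1
```

```bash
python3 ctl.py ramp -0.12 8
```

```text
innov 0.0041
t 21.633 th -0.2510 n (373, 455, 0.0444) a_lag 0.1353 a_cmd 0.1357 a_meas 0.1348 r 0.1491 grip 20.1 open 0.233
x [-0.2523 -0.0248 -0.0127  1.4723] sd [0.0023 0.0137 0.0134 0.0448]
0 -0.007 -0.001 0;0 -0.015 -0.002 0;0 -0.022 -0.003 0;0 -0.030 -0.003 0;0 -0.037 -0.004 0;0 -0.045 -0.004 0;0 -0.052 -0.004 0;0 -0.060 -0.005 0
[0.122 0.105 0.091 0.075 0.061 0.045 0.031 0.015]
```

On the stop at −0.251. I'll unwind the crank while the beam rests there.

Request:
send_rows(
  rows="0 -0.007 -0.001 0;0 -0.015 -0.002 0;0 -0.022 -0.003 0;0 -0.030 -0.003 0;0 -0.037 -0.004 0;0 -0.045 -0.004 0;0 -0.052 -0.004 0;0 -0.060 -0.005 0",
)

```text
clock: 22.35
tool_pos: [0.5243, -0.0587, 0.2799]
eef_rot: [0.989, 0.147, 0.0, 0.0]
contact_force: [-0.4, -0.2, -9.9]
opening: 0.235
finger_force: 20.6
```

```bash
python3 ctl.py goto -0.13 9
```

```text
innov 0.0477
t 22.350 th -0.2512 n (372, 455, 0.0444) a_lag 0.0183 a_cmd 0.0153 a_meas 0.0205 r 0.1489 grip 20.6 open 0.235
x [-0.2557 -0.091   0.0036  1.4598] sd [0.0023 0.0146 0.0143 0.0445]
0 -0.008 -0.000 0;0 -0.016 0.000 0;0 -0.024 0.000 0;0 -0.032 0.001 0;0 -0.040 0.001 0;0 -0.048 0.002 0;0 -0.056 0.002 0;0 -0.064 0.003 0;0 -0.072 0.004 0
[-0.001 -0.017 -0.033 -0.049 -0.065 -0.081 -0.097 -0.113 -0.129]
```

Request:
send_rows(
  rows="0 -0.008 0 0;0 -0.016 0 0;0 -0.024 0 0;0 -0.032 0.001 0;0 -0.040 0.001 0;0 -0.048 0.002 0;0 -0.056 0.002 0;0 -0.064 0.003 0;0 -0.072 0.004 0",
)

```text
clock: 23.15
tool_pos: [0.518, -0.0376, 0.279]
eef_rot: [0.989, 0.147, 0.0, 0.0]
contact_force: [0.2, -3.0, -6.5]
opening: 0.238
finger_force: 20.2
```

```bash
python3 ctl.py goto -0.268 10
```

```text
innov 0.2568
t 23.150 th -0.2506 n (375, 455, 0.0444) a_lag -0.1257 a_cmd -0.1291 a_meas -0.1276 r 0.1492 grip 20.2 open 0.238
x [-0.2598 -0.1687  0.0726  1.3829] sd [0.0023 0.0165 0.0154 0.0438]
0 -0.007 0.001 0;0 -0.014 0.002 0;0 -0.021 0.003 0;0 -0.027 0.004 0;0 -0.034 0.006 0;0 -0.041 0.007 0;0 -0.048 0.009 0;0 -0.055 0.010 0;0 -0.061 0.012 0;0 -0.068 0.014 0
[-0.143 -0.157 -0.172 -0.184 -0.198 -0.212 -0.227 -0.241 -0.253 -0.268]
```

Request:
send_rows(
  rows="0 -0.007 0.001 0;0 -0.014 0.002 0;0 -0.021 0.003 0;0 -0.027 0.004 0;0 -0.034 0.006 0;0 -0.041 0.007 0;0 -0.048 0.009 0;0 -0.055 0.010 0;0 -0.061 0.012 0;0 -0.068 0.014 0",
)

```text
clock: 24.03
tool_pos: [0.5121, -0.018, 0.2748]
eef_rot: [0.989, 0.147, 0.0, 0.0]
contact_force: [2.2, -3.6, -6.9]
opening: 0.232
finger_force: 20.3
```

Request:
send_rows(
  rows="0 0 0 0;0 0 0 0;0 0 0 0;0 0 0 0",
)

```text
clock: 24.37
tool_pos: [0.5121, -0.0179, 0.2748]
eef_rot: [0.989, 0.148, 0.0, -0.0]
contact_force: [1.7, -2.5, -5.5]
opening: 0.234
finger_force: 20.2
```

```bash
python3 - <<'E'
from h import *
from plant import sensors,eyes
s=sensors.get_state(); L=stand(np.atleast_2d(s["tool_pos"]))[0]; print(s["clock"],np.arctan2(-L[1],L[2]+.019),L,s["contact_force"])
c=eyes.calibration("top"); p,d=eyes.snapshot("top"); print(theta(V("t",p,d,c),.044))
E
```

```text
24.3667 -0.2680617908346768 [-0.10004813  0.03950009  0.12480792] [ 1.74976347 -2.50834517 -5.47820998]
(np.float64(-0.25120361443118), (380, 452, 0.0443))
```

Request:
send_rows(
  rows="0 0 0 0;0 0 0 0;0 0 0 0;0 0 0 0;0 0 0 0;0 0 0 0;0 0 0 0;0 0 0 0;0 0 0 0;0 0 0 0",
  jaw=-1,
)

```text
clock: 25.25
tool_pos: [0.5118, -0.018, 0.2747]
eef_rot: [0.989, 0.148, -0.0, 0.0]
contact_force: [0.0, -0.2, 0.5]
opening: 0.966
finger_force: 0.0
```

Request:
send_rows(
  rows="0 0 0 0;0 0 0 0;0 0 0 0;0 0 0 0;0 0 0 0;0 0 0 0",
)

```text
clock: 25.75
tool_pos: [0.5119, -0.018, 0.2747]
eef_rot: [0.989, 0.148, -0.0, 0.0]
contact_force: [-0.5, -1.2, 0.6]
opening: 1.0
finger_force: 0.0
```

```bash
python3 - <<'E'
from h import *
from plant import sensors,eyes
s=sensors.get_state(); print(s["clock"],s["opening"],s["contact_force"])
p,d=eyes.snapshot("wrist"); cv2.imwrite("pics/wrist3.png",p[:,:,::-1])
c=eyes.calibration("top"); p,d=eyes.snapshot("top"); print(theta(V("t",p,d,c),.044))
E
```

```text
25.75 1.0000321780908294 [-0.47589135 -1.17031478  0.59263578]
(np.float64(-0.25128316109965226), (374, 458, 0.0446))
```

View pics/wrist3.png

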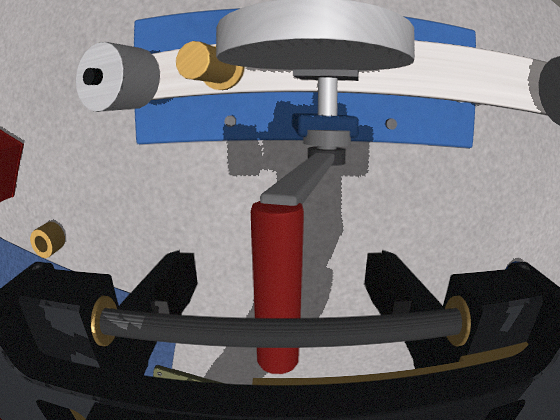

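The fingers are fully open and clear on both sides of the grip (x about 277), and the beam is on its stop. Now I'll retreat straight up.

Request:
send_rows(
  rows="0 0 -0.05 0;0 0 -0.14 0;0 0 -0.24 0;0 0 -0.34 0;0 0 -0.42 0;0 0 -0.45 0;0 0 -0.45 0;0 0 -0.45 0;0 0 -0.45 0;0 0 -0.45 0",
)

```text
clock: 26.68
tool_pos: [0.511, -0.0181, 0.408]
eef_rot: [0.989, 0.148, -0.002, -0.0]
contact_force: [-0.4, 0.0, 0.2]
opening: 1.0
finger_force: 0.0
```

```bash
python3 - <<'E'
from h import *
from plant import sensors,eyes
s=sensors.get_state(); print(s["clock"],s["tool_pos"],abs(s["qd"]).max())
for i in range(3):
    c=eyes.calibration("top"); p,d=eyes.snapshot("top"); print(theta(V("t",p,d,c),.044))
    c=eyes.calibration("wrist"); p,d=eyes.snapshot("wrist"); w=V("w",p,d,c); m=w.mask((172,8),smin=100,vmin=30,box=(225,130,315,265)); y,x=np.nonzero(m); print("grip px",x.mean(),y.mean(),m.sum())
E
```

```text
26.6833 [ 0.51097362 -0.01812385  0.40799135] 0.00882093258340297
(np.float64(-0.25117734456521007), (372, 452, 0.0443))
grip px 278.88801571709234 204.69862475442042 2545
(np.float64(-0.251350814398183), (376, 459, 0.0444))
grip px 278.80775316455697 205.26147151898735 2528
(np.float64(-0.250539127395171), (375, 452, 0.0444))
grip px 278.7525855210819 205.42561654733493 2514
```

The beam is at rest on its stop, the crank is still and relaxed, and the hand is clear of everything.

```bash
python3 -c "
from plant import finish_job; print(finish_job())"
```

```text
the job is handed in; nothing more can be done
None
```

I handed the job in: the pointer stayed in the red mark for about 6 s with the grip held, then the beam was laid back on its starting stop at about -0.25 rad and the crank released and still; no verdict came back.

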